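# Screw a barbed elbow into the packing bench's air block

### The job

Fit the barbed brass elbow into the air block clamped to the packing bench: set it upright in the threaded port, feel gently for where the thread starts, then screw it clockwise until it draws down tight on the seal and stop with its barb pointing along the yellow mark on the block. Let go and leave it so; do not force the thread, and leave the other things on the bench where they are.

Things in the scene. Friction and masses are not known exactly. Their poses are not given: they have to be found in the camera images.
- port: Blue air block 100 x 100 x 48 mm high, bolted to the bench by two ears at its +-y sides (ears reach 86 mm from the axis, 27 mm high). Origin on the bench under the port's vertical axis, z up. A yellow line on its top runs from the port towards the middle of its +x side: the barb must end pointing along this block's +x.
- mouth (a point): Centre of the brass port's mouth, level with lip and block top. Axes as port. The lip (30.4 mm bore) has two opposite 12 mm notches for the elbow's lugs. Their direction varies and is not given: the elbow drops in with its barb 0.8 to 1.7 rad anticlockwise (from above) of the mark, to within about 0.1 rad; elsewhere its lugs land on the lip, foot about 7 mm below it.
- seal_top (a point): Top of the sprung rubber seal, 17.5 mm below the lip (preload 3.3 N, then 0.7 N per mm, 8 mm travel). Axes as port. Through the notches the elbow drops until its foot stands here. Turned clockwise it is free for about 0.5 rad, then the thread draws it down 5 mm per rad onto the seal and resistance rises; it stays where left. Hard stop about 1.95 rad after the notch.
- mark (a point): Outer end of the yellow mark: middle of the block's +x top edge, 50 mm from the port's axis. Axes as port.
- elbow_mid (a point): Brass barbed elbow, 76 mm high, about 180 g, standing on its foot on a 4 mm cardboard pad. This point: on its vertical axis, half-way up (38 mm). Axes: x along the barb, z up. The barb, 14 mm thick, leaves along +x at this height; its tip is 50 mm from the axis. Round body 27 mm diameter up to 30 mm height, 23 mm above that.
- elbow_grip (a point): Centre of the elbow's grip block, on its axis, 62 mm above the foot. The block spans 48 to 76 mm height, 26 mm across its flats (which face the elbow's +-y), 22 mm along x: grip it from above on the flats. Axes as elbow_mid.
- elbow_foot (a point): Centre of the underside of the elbow's round nose (27 mm diameter, 3 mm chamfer). Two opposite thread lugs, 8 mm wide, sit 8 to 13 mm above it and reach 19.5 mm from the axis along the elbow's +-x. Axes as elbow_mid.
- barb_tip (a point): End of the elbow's barb, 50 mm from the elbow's axis along its +x, at half its height. Axes as elbow_mid.
- plug: Bystander: steel plug, 34 mm diameter, 36 mm high, on the same cardboard pad as the elbow; origin under its centre.
- carton: Bystander: cardboard carton 90 x 120 x 70 mm high; origin under its centre.
- tape: Bystander: roll of clear tape lying flat, 100 mm diameter, 48 mm high; origin under its centre.
- spanner: Bystander: open-ended spanner lying on the bench.
Not all that is in view belongs to the job. Of the things that look like the part that bears elbow_mid, the smallest one is meant.

How it is judged:
By the outcome, as a careful person would: the job done as asked, in the order asked, and still so for the second after the job is handed in, with the robot touching nothing.
It also fails if it takes over 61 s, if anything falls off the work surface, if the arm or the gripper's body presses on something with over 40 N, if the wrist force passes 120 N, or if a joint passes its speed limit or range.

### The arm

A 6-joint arm with a two-finger parallel gripper is mounted at the origin on the work surface. World frame = base frame: x ahead of the robot, y to its left, z up, the work surface at z = 0. Lengths are in mm, angles in rad, forces in N, time in s.
With the tool pointing down it reaches from about 250 to 725 mm from the base axis. Payload 4 kg.
Tool frame: the origin (TCP) lies between the finger pads; the fingertips stand 19 mm ahead of it and the grasp point (between the pads) is the TCP; z points along the fingers, y is the direction in which the jaws open and shut (so a half turn about z gives the same grasp; the last joint's range is limited). The gripper opens to 85 mm and grips with 20 to 120 N. Pads are 22 mm wide; open, the fingers measure 114 mm over their backs; the gripper's body (76 mm by 85 mm) begins 54 mm behind the grasp point. The pads swing forward as they close: fully open they stand 13 mm farther back than shut.
Start: joints at [-1.298, 0.241, 0.005, 1.335, 0, 1.571], TCP at [134.713, -481.51, 250.306] pointing down, gripper open.
Joint ranges: [-2.72, 2.72], [-1.05, 1.87], [-1.09, 1.28], [-1.99, 2.15], [-1.42, 1.44], [-3.14, 3.14]. Speed limits (rad/s): [2.79, 2.79, 3.14, 3.14, 3.14, 3.14].

### API

Orientations are given as a unit quaternion [w, x, y, z].
In Python, from cell import r, cams, finder gives the robot as it stands.
- The arm moves only by the tool apply_moves, never from a script. Its argument "increments" is a list of rows, each a list of 2 entries, a list of its own where there are three numbers: the shift along the tool's x, y, z scaled (see below), then the turn, a rotation vector about the tool's x, y, z scaled (see below). A call has exactly 5 rows; each row is the pose to reach, as a shift and turn from the pose commanded when the call began, along the tool's axes at that moment, turning the shorter way round; what a row does not reach only later rows make up. The controller multiplies each number of a shift by 0.25 m and each number of a turn by 2 pi rad. A row lasts 1/8 s, in which the tool goes at most 62.5 mm and 10.7 degrees, less where a joint would pass 70% of its speed; a pose out of reach is approached as far as the arm can. A call with a number of a shift or a turn outside -1 to 1 is refused whole. A call with a gripper value outside its range is refused whole. "hand" is the opening, from -1 (shut) to 1 (fully open), set as the call begins (left out, the last holds). The fingers move at their own pace and stop on an object; "force" is the grip in N (left out, the last holds). Time passes only in rows, so rows that repeat a pose let the fingers close, or fill a call up. It gives the time, the measured TCP pose, the force and the opening at its end, in the units of the state.
- r.get_state(): the state, without advancing time (a new reading comes with each control period).
- cams.capture(name): name is "side" or "top" or "wrist"; returns a dict with "frame" (384x512x3 uint8, blue, green, red), "intrinsics" (3x3 intrinsics, pixels), "R" (3x3) and "t" (3): a world point X has camera coordinates R X + t; the wrist camera has in their place "tool_from_camera" (4x4, takes a point from camera to tool coordinates, whose origin is the TCP and whose axes are the flange's). Camera axes: x right, y down, z forward; pixel columns grow to the right and rows downward; lengths in mm; the calibration is good to about 2 mm. A picture is of the moment at which its call begins: read the wrist's pose just before it. There is no depth.
- r.close_job(): hands the job in, once; it reports no verdict.
Trained networks look in a picture, given as the dict that the camera call returned (one of the last four; its "shot" number tells which), for a name from the list of things; names that differ only in an ending like _2 or _b are one class to them, and where a whole thing is asked for, a point or a joint stands for the part that bears it (a point fixed in the world has none). Each returns a list of dicts, best first, with "confidence" (0 to 1); they miss things now and then, are a little off and sometimes report something else, mostly with a low value. They report only what shows in the picture. A call takes as long as a camera call. They do not tell look-alikes from the thing itself.
- finder.search_frame(thing, picture): "bbox" ([left, top, right, bottom] as shares, 0 to 1, of the picture: columns of its width, rows of its height, round what is visible of it).
- finder.outline_of(thing, picture): "mask" (384x512 bool, what is visible of it) and "bbox" ([left, top, right, bottom] as shares, 0 to 1, of the picture: columns of its width, rows of its height, round what is visible of it).
The state is a dict: "time": time; "joint_pos": joint angles; "qvel": joint speeds; "tau": joint torques, N m; "tcp_pos": TCP position; "orientation": TCP orientation; "wrist_force": force on the tool from outside, world axes, zero at the start; "moment": the same for the moment, N m; "gripper_width": opening from 0.0 (shut) to 1.0 (fully open).
Only numpy, scipy, OpenCV 4.12 (cv2) and the standard library are available. Lean on these libraries where they do the work, as an engineer would, in place of code of your own. Each camera call takes 0.05 s, during which the arm holds its last target.

## Working session

There is one attempt and no reset: what is moved stays moved. The work goes in short steps, Python scripts to look and compute and a tool call to move; the robot and the scene stay as the last step left them, time stands still between calls to the robot, and variables do not carry over. Pictures are saved under pics/ and viewed, and the job is handed in when it is done.

Besides the shell and the picture viewer there is one more tool, called after "Emit:" by a JSON object that holds its "method" and its "body". apply_moves: Moves the arm, as the interface text tells. Shifts and turns lie within -1 to 1; 1 stands for 0.25 m of shift or 2 pi rad of turn. Its arguments: {"type":"object","properties":{"increments":{"type":"array","items":{"type":"array"}},"hand":{"type":"number"},"force":{"type":"number"}},"required":["increments"]}

```bash
ls; mkdir -p pics; python3 - <<'E'
from cell import r,cams,finder
import cv2
s=r.get_state(); print(s)
for n in ["side","top","wrist"]:
    p=cams.capture(n); cv2.imwrite(f"pics/{n}0.png",p["frame"]); print(n,p["intrinsics"],p.get("R"),p.get("t"),p.get("tool_from_camera"))
    for th in ["port","elbow_mid","plug"]:
        print(th,[(round(d["confidence"],2),[round(float(b*k)) for b,k in zip(d["bbox"],(512,384,512,384))]) for d in finder.search_frame(th,p)])
E
```

```text
pics
{'time': 0.0, 'joint_pos': array([-1.29799390e+00,  2.41417431e-01,  3.71600869e-03,  1.33518151e+00,
       -1.30583403e-05,  1.57081574e+00]), 'qvel': array([-0.00078935, -0.00035866, -0.00062656, -0.00024697, -0.00222057,
       -0.00129056]), 'tau': array([-1.54068384e-03, -3.72315073e+01,  2.52410513e+01,  1.70477154e-02,
       -1.38930482e-04, -2.67469920e-05]), 'tcp_pos': array([ 134.55326509, -480.94322672,  249.40754424]), 'orientation': array([-1.03272383e-03,  9.90712548e-01,  1.35968959e-01, -1.48345542e-04]), 'wrist_force': array([-1.05073848, -0.50676623, -0.14270888]), 'moment': array([-0.0144302 ,  0.06190606, -0.01771113]), 'gripper_width': 0.9994540945553532}
side [[416.11828095   0.         254.11231669]
 [  0.         416.11828095 189.6402019 ]
 [  0.           0.           1.        ]] [[-0.91484153 -0.40355179 -0.01452337]
 [-0.24049217  0.57337607 -0.78320074]
 [ 0.32438941 -0.71301181 -0.62159929]] [527.20992831 202.04810123 899.62514639] None
port [(0.96, [241, 156, 293, 201])]
elbow_mid [(0.98, [209, 253, 240, 288]), (0.91, [275, 285, 301, 349]), (0.72
[... 275 characters left out ...]
4 -6.08422240e-02]
 [ 6.08413029e-02  1.77125944e-03 -9.98145880e-01]] [ 18.96449677 585.09158956 914.35013504] None
port [(0.88, [280, 162, 351, 215])]
elbow_mid [(0.89, [88, 186, 116, 226]), (0.68, [128, 264, 165, 287]), (0.5, [159, 201, 182, 222])]
plug []
wrist [[304.94634226   0.         255.28741603]
 [  0.         304.94634226 193.36678979]
 [  0.           0.           1.        ]] None None [[-1.36024236e-04 -9.54400339e-01 -2.98529687e-01  7.65576445e+01]
 [ 9.99999881e-01 -2.69851724e-04  4.07069590e-04  5.67224644e-02]
 [-4.69066106e-04 -2.98529596e-01  9.54400262e-01 -1.24435728e+02]
 [ 0.00000000e+00  0.00000000e+00  0.00000000e+00  1.00000000e+00]]
port []
elbow_mid []
plug []
```

View pics/side0.png

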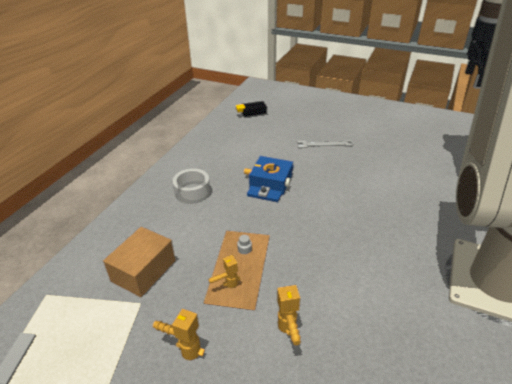

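View pics/top0.png

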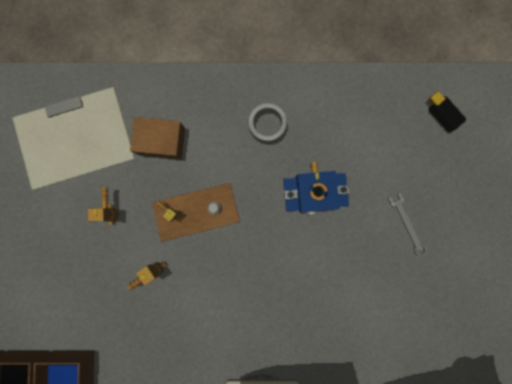

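View pics/wrist0.png

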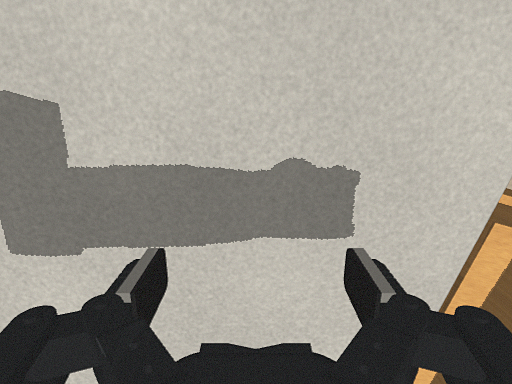

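```bash
cat > h.py <<'E'
import numpy as np, cv2
from scipy.spatial.transform import Rotation as Ro
def ray(p,uv,s=None):
    K=p["intrinsics"]; d=np.linalg.solve(K,[uv[0],uv[1],1.])
    if "R" in p and p["R"] is not None:
        R=np.array(p["R"]);t=np.array(p["t"]); return -R.T@t, R.T@d
    T=p["tool_from_camera"]; q=s["orientation"]; W=Ro.from_quat(np.roll(q,-1)).as_matrix()
    return s["tcp_pos"]+W@T[:3,3], W@(T[:3,:3]@d)
def at(p,uv,z,s=None):
    o,d=ray(p,uv,s); return o+d*(z-o[2])/d[2]
def proj(p,X,s=None):
    K=p["intrinsics"]
    if "R" in p and p["R"] is not None: c=np.array(p["R"])@X+p["t"]
    else:
        T=p["tool_from_camera"]; W=Ro.from_quat(np.roll(s["orientation"],-1)).as_matrix()
        c=T[:3,:3].T@(W.T@(np.asarray(X)-s["tcp_pos"])-T[:3,3])
    c=K@c; return c[:2]/c[2]
def tri(a,b):
    (o1,d1),(o2,d2)=a,b; A=np.stack([d1,-d2],1); k=np.linalg.lstsq(A,o2-o1,rcond=None)[0]
    P=o1+d1*k[0];Q=o2+d2*k[1]; return (P+Q)/2,np.linalg.norm(P-Q)
E
python3 - <<'E'
import cv2
for n,x0,y0,x1,y1,f in [("top",270,150,360,225,8),("side",230,140,310,210,9),("side",195,225,275,310,7),("top",145,175,245,245,7)]:
    im=cv2.imread(f"pics/{n}0.png")[y0:y1,x0:x1]
    cv2.imwrite(f"pics/z_{n}_{x0}.png",cv2.resize(im,None,fx=f,fy=f,interpolation=cv2.INTER_CUBIC))
from h import *
from cell import cams
p=cams.capture("top"); q=cams.capture("side")
print("elbow grip top", at(p,(170,215),80), tri(ray(p,(170,215)),ray(q,(230,261))))
print("port", at(p,(318,191),48), tri(ray(p,(318,191)),ray(q,(271,168))))
E
```

```text
elbow grip top [524.93816258 229.56049109  80.        ] (array([526.14089361, 230.74100175,  77.4617156 ]), np.float64(2.6600350540574507))
port [ 586.94638641 -144.42450898   48.        ] (array([ 587.14928256, -144.05751028,   49.38515109]), np.float64(0.6315333164866436))
```

View pics/z_top_270.png

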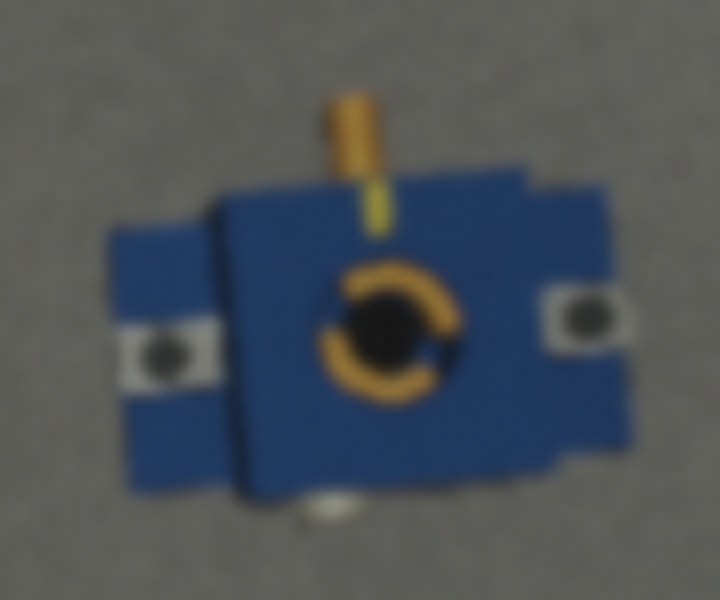

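View pics/z_side_230.png

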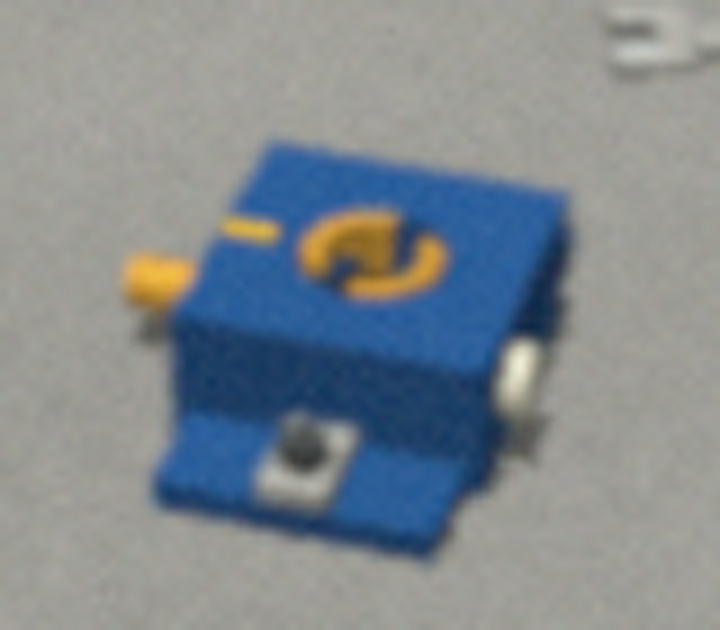

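View pics/z_side_195.png

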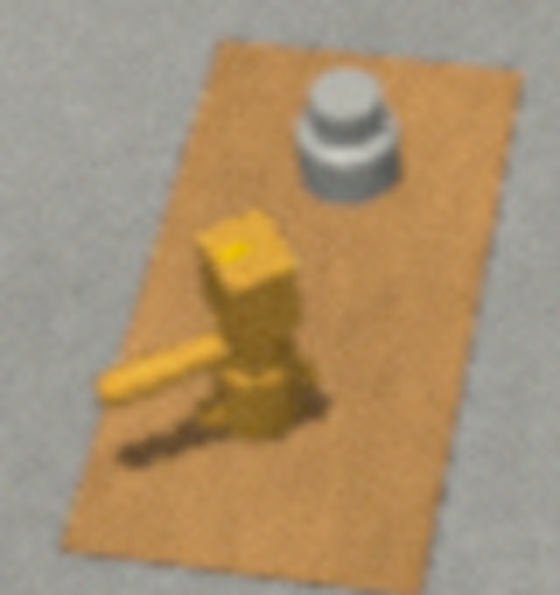

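View pics/z_top_145.png

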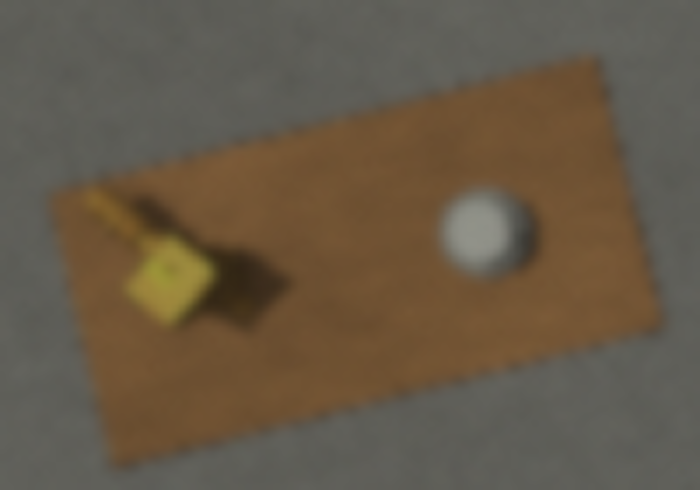

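```bash
cat >> h.py <<'E'
def yawq(y):  # tool down, tool x at world yaw y
    return Ro.from_euler('z',y)*Ro.from_euler('x',np.pi)
def yaw_of(s):
    W=Ro.from_quat(np.roll(s["orientation"],-1)).as_matrix(); return np.arctan2(W[1,0],W[0,0])
def inc(s,X,y):
    W=Ro.from_quat(np.roll(s["orientation"],-1)); 
    sh=W.inv().apply(np.asarray(X)-s["tcp_pos"])
    rv=(W.inv()*yawq(y)).as_rotvec()
    print("shift u",np.round(sh/250,4),"mm",np.round(sh,1)," turn u",np.round(rv/2/np.pi,4),"rad",np.round(rv,3))
def show(s):
    print("t %.2f"%s["time"],"tcp",np.round(s["tcp_pos"],1),"yaw %.3f"%yaw_of(s),"q",np.round(s["joint_pos"],2),"F",np.round(s["wrist_force"],1),"M",np.round(s["moment"],2),"w %.3f"%s["gripper_width"])
E
python3 - <<'E'
from h import *
from cell import r,cams
p=cams.capture("top"); q=cams.capture("side")
c,_=tri(ray(p,(169.6,215.2)),ray(q,(230,261)))
c=at(p,(169.6,215.2),80); tip=at(p,(145+88/7,175+193/7),42); print(c,tip,np.arctan2(*(tip-c)[1::-1]),np.linalg.norm((tip-c)[:2]))
print(at(q,(211.0,280),42))
E
python3 - <<'E'
from h import *
from cell import r
s=r.get_state(); show(s)
th=0.7
inc(s,(525,230,230),th+np.pi); inc(s,(525,230,230),th)
E
```

```text
[524.44172435 230.54709246  80.        ] [557.00458797 271.64746861  42.        ] 0.900782588967408 52.4364473063414
[556.30778173 265.72788297  42.        ]
t 0.80 tcp [ 134.7 -481.5  250.3] yaw 0.273 q [-1.3   0.24  0.01  1.34  0.    1.57] F [-0.3  0.6 -0.5] M [ 0.02  0.01 -0.  ] w 1.000
shift u [ 2.2702 -2.3203  0.0813] mm [ 567.5 -580.1   20.3]  turn u [-0.    -0.     0.432] rad [-0.    -0.     2.714]
shift u [ 2.2702 -2.3203  0.0813] mm [ 567.5 -580.1   20.3]  turn u [ 0.    -0.    -0.068] rad [ 0.    -0.    -0.427]
```

Emit:
{"method": "apply_moves", "body": {"increments": [[[0.17,-0.174,0],[0,0,-0.029]],[[0.34,-0.348,0],[0,0,-0.058]],[[0.51,-0.522,0],[0,0,-0.087]],[[0.68,-0.696,0],[0,0,-0.116]],[[0.85,-0.87,0],[0,0,-0.145]]]}}

```text
time: 1.42
tcp_pos: [281.4, -213.2, 250.6]
orientation: [0.001, 0.828, 0.56, 0.0]
wrist_force: [1.1, 0.3, 0.0]
gripper_width: 0.997
```

```bash
python3 - <<'E'
from h import *
from cell import r
s=r.get_state(); show(s)
inc(s,(525,230,230),.87+np.pi)
E
```

```text
t 1.43 tcp [ 281.4 -213.2  250.6] yaw 1.189 q [-0.65 -0.05 -0.32  1.3   0.    1.3 ] F [1.1 0.3 0. ] M [ 0.02 -0.09  0.03] w 0.997
shift u [2.0083 0.2435 0.0825] mm [502.1  60.9  20.6]  turn u [ 0.000e+00  3.000e-04 -4.492e-01] rad [ 0.000e+00  2.000e-03 -2.823e+00]
```

Emit:
{"method": "apply_moves", "body": {"increments": [[[0.2,0.024,0.01],[0,0,-0.029]],[[0.42,0.05,0.02],[0,0,-0.058]],[[0.65,0.078,0.03],[0,0,-0.087]],[[0.88,0.105,0.04],[0,0,-0.116]],[[1.0,0.12,0.04],[0,0,-0.145]]]}}

```text
time: 2.05
tcp_pos: [403.8, 7.9, 240.3]
orientation: [0.0, 0.496, 0.868, 0.0]
wrist_force: [-0.1, -0.6, -0.1]
gripper_width: 0.999
```

```bash
python3 - <<'E'
from h import *
from cell import r
s=r.get_state(); show(s)
inc(s,(525,230,230),.87+np.pi)
E
```

```text
t 2.05 tcp [403.8   7.9 240.3] yaw 2.104 q [ 0.02  0.05 -0.24  1.27  0.    1.06] F [-0.1 -0.6 -0.1] M [-0.02  0.04  0.  ] w 0.999
shift u [0.5185 0.8692 0.0417] mm [129.6 217.3  10.4]  turn u [ 1.000e-04  1.000e-04 -3.036e-01] rad [ 0.000e+00  1.000e-03 -1.907e+00]
```

Emit:
{"method": "apply_moves", "body": {"increments": [[[0.104,0.174,0.01],[0,0,-0.029]],[[0.208,0.348,0.02],[0,0,-0.058]],[[0.311,0.522,0.03],[0,0,-0.087]],[[0.415,0.695,0.04],[0,0,-0.116]],[[0.518,0.87,0.042],[0,0,-0.145]]]}}

```text
time: 2.68
tcp_pos: [527.0, 227.9, 229.6]
orientation: [0.0, 0.065, 0.998, -0.0]
wrist_force: [0.4, 1.1, 0.3]
gripper_width: 1.0
```

Emit:
{"method": "apply_moves", "body": {"increments": [[[0,0,0],[0,0,-0.029]],[[0,0,0],[0,0,-0.058]],[[0,0,0],[0,0,-0.087]],[[0,0,0],[0,0,-0.116]],[[0,0,0],[0,0,-0.145]]]}}

```text
time: 3.3
tcp_pos: [526.4, 226.4, 229.7]
orientation: [-0.0, -0.381, 0.925, -0.0]
wrist_force: [1.4, 0.2, -0.4]
gripper_width: 0.999
```

```bash
python3 - <<'E'
from h import *
from cell import r,cams,finder
s=r.get_state(); show(s)
p=cams.capture("wrist"); cv2.imwrite("pics/w1.png",p["frame"])
inc(s,(525,230,230),.87+np.pi)
for d in finder.outline_of("elbow_mid",p): print(d["confidence"],np.array(d["bbox"])*[512,384,512,384])
E
```

```text
t 3.30 tcp [526.4 226.4 229.7] yaw -2.360 q [ 0.41  0.4   0.17  1.34 -0.   -0.38] F [ 1.4  0.2 -0.4] M [0.   0.04 0.01] w 0.999
shift u [-0.0063  0.0141 -0.0012] mm [-1.6  3.5 -0.3]  turn u [ 0.     -0.     -0.0141] rad [ 0.    -0.    -0.089]
0.96 [361.4208  86.784  475.1872 139.8144]
0.77 [315.904  255.8976 374.016  328.2816]
0.74 [241.1008 154.2912 278.784  223.9872]
```

View pics/w1.png

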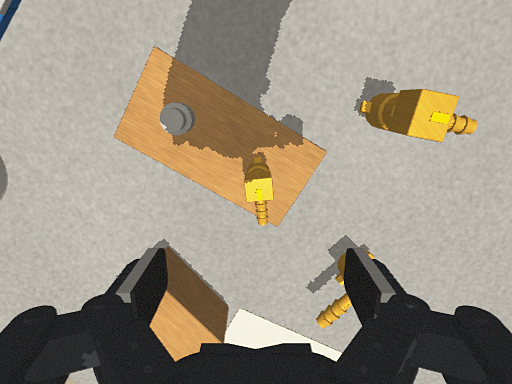

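```bash
python3 - <<'E'
import cv2
im=cv2.imread("pics/w1.png")[145:235,220:300]
cv2.imwrite("pics/w1z.png",cv2.resize(im,None,fx=6.5,fy=6.5,interpolation=cv2.INTER_CUBIC))
E
```

```text
(no output)
```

View pics/w1z.png

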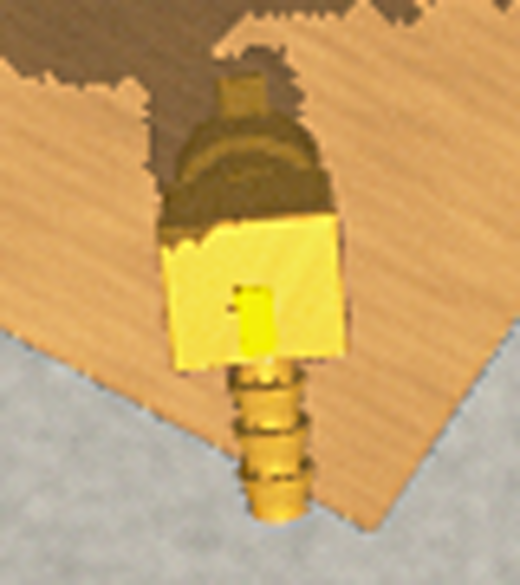

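```bash
python3 - <<'E'
from h import *
from cell import r,cams
s=r.get_state(); p=cams.capture("wrist")
P=lambda x,y,z: at(p,(220-.0+x/6.5-.5+.08,145+y/6.5-.5+.08),z,s)
TL,TR,BR,BL=[P(*c,80) for c in [(162,229),(337,214),(345,353),(178,370)]]
print(np.round([TL,TR,BR,BL],1)); c=(TL+TR+BR+BL)/4; c2=(TR+BL)/2;print(c,c2)
for a,b in [(TR,BR),(TL,BL),(BR,BL),(TR,TL)]: d=b-a; print(np.linalg.norm(d),np.arctan2(d[1],d[0]))
tip=P(281,518,42-7); print(tip,np.arctan2(*(tip-c)[1::-1]),np.linalg.norm((tip-c)[:2]))
E
```

```text
[[531.  216.5  80. ]
 [511.9 232.8  80. ]
 [525.8 248.5  80. ]
 [544.7 232.9  80. ]]
[528.37867373 232.66335478  80.        ] [528.34340136 232.84510401  80.        ]
20.93769453446319 0.846513120793751
21.396774850601716 0.8739683563951576
24.50062024797117 -0.6886097718688589
25.075976870970564 -0.7074208739821649
[563.71190968 274.45396171  35.        ] 0.8689306302519034 54.72561000536733
```

```bash
python3 - <<'E'
from h import *
from cell import r
s=r.get_state(); show(s); inc(s,(527.3,232,150),.868+np.pi)
E
```

```text
t 3.45 tcp [526.4 226.4 229.8] yaw -2.369 q [ 0.41  0.4   0.17  1.34  0.   -0.37] F [ 0.2  0.2 -0.8] M [0.05 0.03 0.04] w 1.000
shift u [-0.0184  0.0135  0.3191] mm [-4.6  3.4 79.8]  turn u [ 0.     -0.     -0.0152] rad [ 0.    -0.    -0.095]
```

Emit:
{"method": "apply_moves", "body": {"increments": [[[-0.0184,0.0135,0.1],[0,0,-0.0152]],[[-0.0184,0.0135,0.2],[0,0,-0.0152]],[[-0.0184,0.0135,0.3],[0,0,-0.0152]],[[-0.0184,0.0135,0.319],[0,0,-0.0152]],[[-0.0184,0.0135,0.319],[0,0,-0.0152]]]}}

```text
time: 4.08
tcp_pos: [527.4, 232.0, 150.3]
orientation: [0.0, -0.421, 0.907, 0.0]
wrist_force: [0.9, -0.9, -0.4]
gripper_width: 0.999
```

```bash
python3 - <<'E'
from h import *
from cell import r,cams,finder
s=r.get_state(); show(s)
p=cams.capture("wrist"); cv2.imwrite("pics/w2.png",p["frame"])
E
```

```text
t 4.08 tcp [527.4 232.  150.3] yaw -2.272 q [ 0.41  0.45  0.04  1.16  0.   -0.46] F [ 0.9 -0.9 -0.4] M [ 0.03 -0.05  0.02] w 0.999
```

View pics/w2.png

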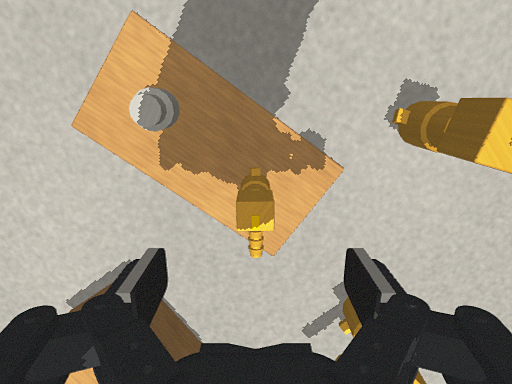

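```bash
python3 - <<'E'
from h import *
from cell import r,cams
s=r.get_state(); p=cams.capture("wrist")
im=p["frame"][160:265,215:295]
cv2.imwrite("pics/w2z.png",cv2.resize(im,None,fx=6,fy=5.5,interpolation=cv2.INTER_CUBIC))
W=Ro.from_quat(np.roll(s["orientation"],-1)).as_matrix()
for sx in(-1,1):
  for sy in(-1,1): print(sx,sy,proj(p,np.array([527.4,232,80])+W@[11*sx,13*sy,0],s))
print("tip",proj(p,np.array([527.4,232,42])-W@[50,0,0],s))
print("lug+",proj(p,np.array([527.4,232,15])+W@[19.5,0,0],s))
E
```

```text
-1 -1 [237.39439961 228.27473674]
-1 1 [274.73277443 228.27635492]
1 -1 [236.81927673 198.27209558]
1 1 [275.34862217 198.27212233]
tip [255.97330159 252.13168148]
lug+ [255.9821024  165.46130936]
```

View pics/w2z.png

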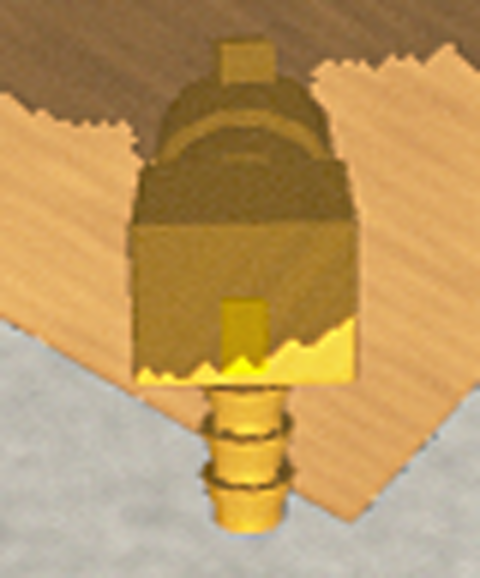

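Emit:
{"method": "apply_moves", "body": {"increments": [[[-0.005,0,0.1],[0,0,0]],[[-0.005,0,0.2],[0,0,0]],[[-0.005,0,0.3],[0,0,0]],[[-0.005,0,0.337],[0,0,0]],[[-0.005,0,0.337],[0,0,0]]]}}

```text
time: 4.8
tcp_pos: [528.3, 233.0, 66.1]
orientation: [0.0, -0.422, 0.907, -0.0]
wrist_force: [-0.2, -0.5, 0.3]
gripper_width: 0.997
```

Emit:
{"method": "apply_moves", "body": {"increments": [[[0,0,0],[0,0,0]],[[0,0,0],[0,0,0]],[[0,0,0],[0,0,0]],[[0,0,0],[0,0,0]],[[0,0,0],[0,0,0]]], "hand": -1, "force": 60}}

```text
time: 5.42
tcp_pos: [528.6, 233.1, 66.5]
orientation: [0.001, -0.422, 0.907, -0.0]
wrist_force: [-0.4, -0.6, 3.4]
gripper_width: 0.295
```

```bash
python3 - <<'E'
from h import *
from cell import r,cams,finder
s=r.get_state(); show(s)
p=cams.capture("wrist"); cv2.imwrite("pics/w3.png",p["frame"])
E
```

```text
t 5.42 tcp [528.6 233.1  66.5] yaw -2.271 q [ 0.42  0.53 -0.07  0.97 -0.   -0.46] F [-0.4 -0.6  3.4] M [-0.03  0.07  0.  ] w 0.295
```

View pics/w3.png

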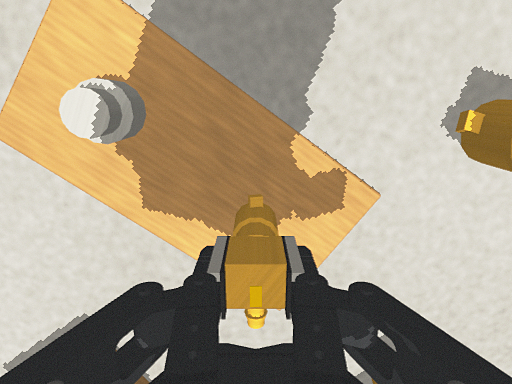

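Emit:
{"method": "apply_moves", "body": {"increments": [[[0,0,-0.05],[0,0,0]],[[0,0,-0.15],[0,0,0]],[[0,0,-0.3],[0,0,0]],[[0,0,-0.45],[0,0,0]],[[0,0,-0.456],[0,0,0]]]}}

```text
time: 6.1
tcp_pos: [529.9, 233.7, 183.4]
orientation: [0.003, -0.422, 0.907, -0.0]
wrist_force: [0.1, -0.3, -2.1]
gripper_width: 0.299
```

```bash
python3 - <<'E'
from h import *
from cell import r
s=r.get_state(); show(s); inc(s,(612,-89,180),1.15+np.pi)
E
```

```text
t 6.10 tcp [529.9 233.7 183.4] yaw -2.271 q [ 0.42  0.43  0.09  1.23  0.   -0.46] F [ 0.1 -0.3 -2.1] M [ 0.02  0.   -0.01] w 0.299
shift u [ 0.776  -1.0826  0.0122] mm [ 194.  -270.7    3.1]  turn u [-0.0006  0.0009 -0.0444] rad [-0.004  0.006 -0.279]
```

Emit:
{"method": "apply_moves", "body": {"increments": [[[0.1,-0.14,0],[0,0,-0.01]],[[0.24,-0.335,0],[0,0,-0.02]],[[0.38,-0.53,0],[0,0,-0.03]],[[0.52,-0.725,0],[0,0,-0.044]],[[0.64,-0.893,0],[0,0,-0.044]]]}}

```text
time: 6.72
tcp_pos: [595.0, -35.4, 178.2]
orientation: [-0.001, -0.543, 0.84, 0.001]
wrist_force: [0.3, 0.6, -1.3]
gripper_width: 0.296
```

```bash
python3 - <<'E'
from h import *
from cell import r
s=r.get_state(); show(s); inc(s,(612,-89,180),1.15+np.pi)
E
```

```text
t 6.72 tcp [595.  -35.4 178.2] yaw -1.994 q [-0.06  0.47  0.15  1.25 -0.   -1.21] F [ 0.3  0.6 -1.3] M [ 0.01 -0.04  0.  ] w 0.296
shift u [ 0.1676 -0.15   -0.0076] mm [ 41.9 -37.5  -1.9]  turn u [ 0.0004 -0.0002 -0.0005] rad [ 0.003 -0.001 -0.003]
```

Emit:
{"method": "apply_moves", "body": {"increments": [[[0.06,-0.05,0],[0,0,0]],[[0.12,-0.11,0],[0,0,0]],[[0.168,-0.15,-0.008],[0,0,0]],[[0.168,-0.15,-0.008],[0,0,0]],[[0.168,-0.15,-0.008],[0,0,0]]]}}

```text
time: 7.35
tcp_pos: [612.7, -85.9, 181.8]
orientation: [0.0, -0.543, 0.84, 0.0]
wrist_force: [-0.1, -0.2, -2.0]
gripper_width: 0.293
```

```bash
python3 - <<'E'
from h import *
from cell import r,cams,finder
s=r.get_state(); show(s)
p=cams.capture("wrist"); cv2.imwrite("pics/w4.png",p["frame"])
print(proj(p,(587,-144.2,48),s))
E
```

```text
t 7.35 tcp [612.7 -85.9 181.8] yaw -1.993 q [-0.14  0.51  0.22  1.28  0.   -1.29] F [-0.1 -0.2 -2. ] M [ 0.07 -0.02  0.01] w 0.293
[255.02719415 113.95841921]
```

View pics/w4.png

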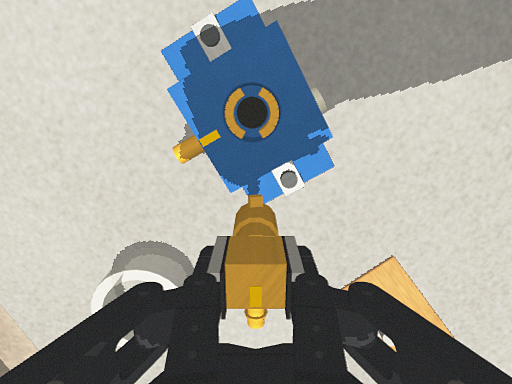

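```bash
python3 - <<'E'
from h import *
im=cv2.imread("pics/w4.png")[70:155,165:335]
cv2.imwrite("pics/w4z.png",cv2.resize(im,None,fx=4.6,fy=6.5,interpolation=cv2.INTER_CUBIC))
im=cv2.imread("pics/w4.png")[75:150,210:295]
cv2.imwrite("pics/w4y.png",cv2.resize(im,None,fx=8,fy=8,interpolation=cv2.INTER_CUBIC))
E
```

```text
(no output)
```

View pics/w4y.png

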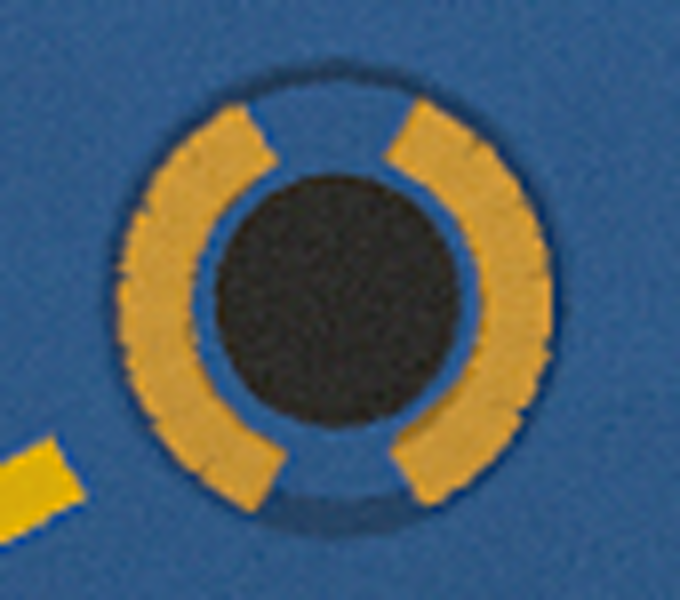

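```bash
python3 - <<'E'
from h import *
from cell import r,cams
s=r.get_state(); p=cams.capture("wrist")
hsv=cv2.cvtColor(p["frame"],cv2.COLOR_BGR2HSV)
m=((hsv[...,0]>10)&(hsv[...,0]<30)&(hsv[...,1]>110)).astype(np.uint8)
m[:,:]*=1
n,l,st,ce=cv2.connectedComponentsWithStats(m)
for i in range(1,n):
    if st[i,4]>15: print(i,st[i],ce[i])
np.save("l.npy",l)
E
```

```text
1 [258  87  21  51 481] [269.24324324 112.62785863]
2 [225  88  20  51 481] [233.41995842 112.93347193]
7 [199 130  21  17 169] [209.24852071 137.65088757]
8 [173 135  31  29 508] [187.42322835 149.06692913]
9 [ 224  194   63  135 6073] [255.14243372 263.04314178]
10 [ 341  256  112   82 2029] [400.6865451  289.45786102]
12 [389 346   8   6  24] [392.95833333 347.79166667]
```

```bash
python3 - <<'E'
from h import *
from cell import r,cams
s=r.get_state(); p=cams.capture("wrist"); l=np.load("l.npy")
def wp(i):
    v,u=np.nonzero(l==i); return np.array([at(p,(a,b),48,s) for a,b in zip(u,v)])
A,B=wp(1),wp(2); a,b=A.mean(0),B.mean(0); c=(a+b)/2; d=b-a
print("centre",c,"sep",np.linalg.norm(d),"notch yaw",[np.arctan2(d[1],d[0])+k for k in(-np.pi/2,np.pi/2)])
P=np.vstack([A,B]); q=np.hypot(*(P-c)[:,:2].T); print("radii",q.min(),q.max())
# circle through outer pixels
M=wp(7); m=M.mean(0)-c; print("mark yaw",np.arctan2(m[1],m[0]),np.linalg.norm(m)); 
n,V=np.linalg.eigh(np.cov(M[:,:2].T)); print("pca",np.arctan2(V[1,1],V[0,1]),np.arctan2(V[1,1],V[0,1])+np.pi)
R=np.hypot(*(M-c)[:,:2].T);print(R.min(),R.max())
E
```

```text
centre [ 589.37870488 -146.13747258   48.        ] sep 29.371229476816804 notch yaw [np.float64(-1.9845499415651071), np.float64(1.157042712024686)]
radii 14.238878456925715 22.342058848770055
mark yaw 0.09353180809256902 40.711221525846504
pca -3.044049005561367 0.09754364802842597
32.493646413429936 49.312016443419
```

```bash
python3 - <<'E'
from h import *
from cell import r,cams
s=r.get_state(); p=cams.capture("wrist")
T=np.array(p["tool_from_camera"]); K=p["intrinsics"]
def pt(X):
    c=K@(T[:3,:3].T@(np.array(X)-T[:3,3])); return np.round(c[:2]/c[2],1)
for x in(-11,11):
    print(x,pt([x,-13,-13.5]),pt([x,13,-13.5]))
print("lug far top",pt([19.5,-4,49.5]),pt([19.5,4,49.5]), "bot",pt([19.5,4,54.5]))
im=p["frame"][180:335,200:310]
cv2.imwrite("pics/w5.png",cv2.resize(im,None,fx=5,fy=3.8,interpolation=cv2.INTER_CUBIC))
E
```

```text
-11 [225.9 309.3] [286.  309.3]
11 [224.3 264.2] [287.6 264.2]
lug far top [249.1 197.1] [262.5 197.1] bot [262.3 194.6]
```

View pics/w5.png

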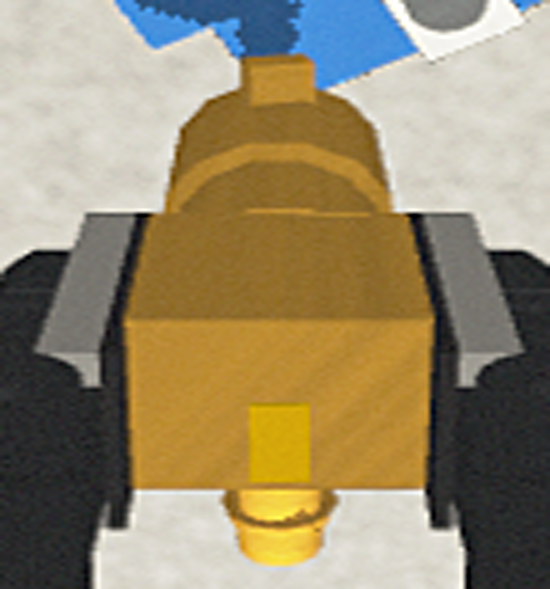

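```bash
python3 - <<'E'
from h import *
from cell import r
s=r.get_state(); show(s); inc(s,(589.4,-146.1,135),1.157+np.pi)
E
```

```text
t 7.55 tcp [612.6 -86.  182. ] yaw -1.993 q [-0.14  0.51  0.22  1.28  0.   -1.29] F [ 0.3 -0.2 -1.2] M [ 0.05  0.03 -0.01] w 0.298
shift u [ 0.2573 -0.0136  0.1878] mm [64.3 -3.4 46.9]  turn u [ 0.      0.     -0.0013] rad [ 0.     0.    -0.008]
```

Emit:
{"method": "apply_moves", "body": {"increments": [[[0.08,-0.005,0],[0,0,-0.0013]],[[0.18,-0.01,0.06],[0,0,-0.0013]],[[0.257,-0.0136,0.13],[0,0,-0.0013]],[[0.257,-0.0136,0.188],[0,0,-0.0013]],[[0.257,-0.0136,0.188],[0,0,-0.0013]]]}}

```text
time: 8.18
tcp_pos: [588.6, -145.9, 133.4]
orientation: [-0.001, -0.546, 0.838, 0.001]
wrist_force: [0.6, 0.3, -0.8]
gripper_width: 0.297
```

```bash
python3 - <<'E'
from h import *
from cell import r,cams
s=r.get_state(); show(s); inc(s,(589.4,-146.1,113),1.157+np.pi)
p=cams.capture("side");a=p["frame"][110:210,225:335]
w=cams.capture("wrist")["frame"]
cv2.imwrite("pics/s6.png",cv2.resize(a,None,fx=6,fy=6,interpolation=cv2.INTER_CUBIC));cv2.imwrite("pics/w6.png",w)
E
```

```text
t 8.18 tcp [ 588.6 -145.9  133.4] yaw -1.985 q [-0.24  0.52  0.11  1.16  0.   -1.4 ] F [ 0.6  0.3 -0.8] M [0.02 0.05 0.03] w 0.297
shift u [-0.0006 -0.0034  0.0816] mm [-0.2 -0.9 20.4]  turn u [ 0.0005  0.     -0.0001] rad [ 0.003  0.    -0.001]
```

View pics/s6.png

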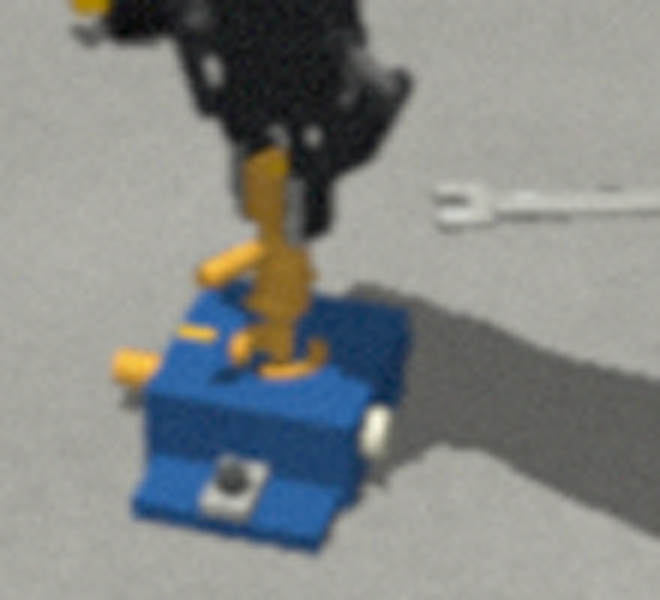

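View pics/w6.png

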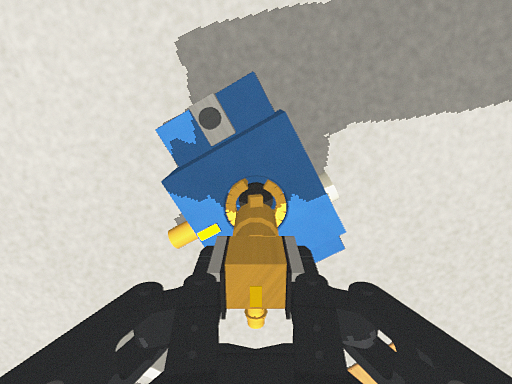

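Emit:
{"method": "apply_moves", "body": {"increments": [[[-0.0006,-0.0034,0.03],[0,0,0]],[[-0.0006,-0.0034,0.06],[0,0,0]],[[-0.0006,-0.0034,0.08],[0,0,0]],[[-0.0006,-0.0034,0.08],[0,0,0]],[[-0.0006,-0.0034,0.08],[0,0,0]]]}}

```text
time: 8.9
tcp_pos: [590.4, -147.2, 114.9]
orientation: [0.0, -0.546, 0.838, -0.0]
wrist_force: [-0.2, 0.7, -1.0]
gripper_width: 0.3
```

```bash
python3 - <<'E'
from h import *
from cell import r,cams
s=r.get_state(); show(s); inc(s,(589.4,-146.1,106),1.157+np.pi)
E
```

```text
t 8.90 tcp [ 590.4 -147.2  114.9] yaw -1.986 q [-0.24  0.54  0.09  1.12  0.   -1.4 ] F [-0.2  0.7 -1. ] M [-0.02 -0.   -0.02] w 0.300
shift u [-0.0023  0.0053  0.0355] mm [-0.6  1.3  8.9]  turn u [-0.      0.     -0.0002] rad [-0.     0.    -0.001]
```

Emit:
{"method": "apply_moves", "body": {"increments": [[[-0.0023,0.0053,0.01],[0,0,0]],[[-0.0023,0.0053,0.02],[0,0,0]],[[-0.0023,0.0053,0.028],[0,0,0]],[[-0.0023,0.0053,0.028],[0,0,0]],[[-0.0023,0.0053,0.028],[0,0,0]]]}}

```text
time: 9.52
tcp_pos: [589.3, -146.1, 107.8]
orientation: [0.0, -0.546, 0.838, -0.0]
wrist_force: [-0.4, 0.5, -2.4]
gripper_width: 0.291
```

```bash
python3 - <<'E'
from h import *
from cell import r,cams
s=r.get_state(); show(s); inc(s,(589.4,-146.1,106),1.157+np.pi)
E
```

```text
t 9.53 tcp [ 589.3 -146.1  107.8] yaw -1.986 q [-0.24  0.54  0.07  1.1   0.   -1.4 ] F [-0.4  0.5 -2.4] M [ 0.04  0.06 -0.02] w 0.291
shift u [-0.     -0.0002  0.0072] mm [-0.  -0.1  1.8]  turn u [-0.      0.     -0.0002] rad [-0.     0.    -0.001]
```

Emit:
{"method": "apply_moves", "body": {"increments": [[[0,0,0.006],[0,0,0]],[[0,0,0.012],[0,0,0]],[[0,0,0.018],[0,0,0]],[[0,0,0.024],[0,0,0]],[[0,0,0.024],[0,0,0]]]}}

```text
time: 10.15
tcp_pos: [589.2, -146.0, 101.6]
orientation: [-0.0, -0.546, 0.838, 0.0]
wrist_force: [-0.5, 0.0, -1.1]
gripper_width: 0.292
```

```bash
python3 - <<'E'
from h import *
from cell import r,cams
s=r.get_state(); show(s); inc(s,(589.4,-146.1,96),1.157+np.pi)
E
```

```text
t 10.15 tcp [ 589.2 -146.   101.6] yaw -1.986 q [-0.24  0.55  0.06  1.09  0.   -1.4 ] F [-0.5  0.  -1.1] M [ 0.04 -0.02 -0.02] w 0.292
shift u [-0.0001 -0.0009  0.0224] mm [-0.  -0.2  5.6]  turn u [ 0.0001 -0.     -0.0002] rad [ 0.    -0.    -0.001]
```

Emit:
{"method": "apply_moves", "body": {"increments": [[[0,0,0.006],[0,0,0]],[[0,0,0.012],[0,0,0]],[[0,0,0.018],[0,0,0]],[[0,0,0.026],[0,0,0]],[[0,0,0.026],[0,0,0]]]}}

```text
time: 10.78
tcp_pos: [589.1, -146.0, 95.0]
orientation: [-0.0, -0.546, 0.838, 0.0]
wrist_force: [0.0, -0.6, -1.7]
gripper_width: 0.293
```

```bash
python3 - <<'E'
from h import *
from cell import r,cams
s=r.get_state(); show(s); inc(s,(589.4,-146.1,92.5),1.157+np.pi)
E
```

```text
t 10.78 tcp [ 589.1 -146.    95. ] yaw -1.986 q [-0.24  0.55  0.06  1.07 -0.   -1.4 ] F [ 0.  -0.6 -1.7] M [-0.01  0.01 -0.03] w 0.293
shift u [-0.0002 -0.0012  0.01  ] mm [-0.  -0.3  2.5]  turn u [ 0.0001 -0.     -0.0002] rad [ 0.001 -0.    -0.001]
```

Emit:
{"method": "apply_moves", "body": {"increments": [[[0,0,0.003],[0,0,0]],[[0,0,0.006],[0,0,0]],[[0,0,0.009],[0,0,0]],[[0,0,0.009],[0,0,0]],[[0,0,0.009],[0,0,0]]]}}

```text
time: 11.4
tcp_pos: [589.3, -146.1, 93.1]
orientation: [0.0, -0.546, 0.838, -0.0]
wrist_force: [-0.2, -0.2, -1.0]
gripper_width: 0.298
```

```bash
python3 - <<'E'
from h import *
from cell import r,cams
for i in range(3):
    s=r.get_state(); show(s); cams.capture("side")
E
```

```text
t 11.40 tcp [ 589.3 -146.1   93.1] yaw -1.986 q [-0.24  0.56  0.05  1.07  0.   -1.4 ] F [-0.2 -0.2 -1. ] M [-0.01  0.02  0.03] w 0.298
t 11.45 tcp [ 589.4 -146.1   93.1] yaw -1.986 q [-0.24  0.56  0.05  1.07  0.   -1.4 ] F [-0.1 -0.  -1.4] M [-0.02 -0.01  0.01] w 0.298
t 11.50 tcp [ 589.4 -146.1   93.1] yaw -1.986 q [-0.24  0.56  0.05  1.07 -0.   -1.4 ] F [ 0.  -0.5 -0.8] M [ 0.02 -0.02 -0.02] w 0.294
```

Emit:
{"method": "apply_moves", "body": {"increments": [[[0,0,0.002],[0,0,0]],[[0,0,0.004],[0,0,0]],[[0,0,0.006],[0,0,0]],[[0,0,0.006],[0,0,0]],[[0,0,0.006],[0,0,0]]]}}

```text
time: 12.18
tcp_pos: [589.4, -146.1, 91.7]
orientation: [0.0, -0.546, 0.838, -0.0]
wrist_force: [-1.2, 1.2, 2.8]
gripper_width: 0.298
```

```bash
python3 - <<'E'
from h import *
from cell import r,cams
for i in range(3):
    s=r.get_state(); show(s); cams.capture("side")
E
```

```text
t 12.18 tcp [ 589.4 -146.1   91.7] yaw -1.986 q [-0.24  0.56  0.05  1.07 -0.   -1.4 ] F [-1.2  1.2  2.8] M [ 0.1   0.25 -0.01] w 0.298
t 12.22 tcp [ 589.4 -146.1   91.7] yaw -1.986 q [-0.24  0.56  0.05  1.07  0.   -1.4 ] F [-2.   0.5  2.7] M [0.13 0.32 0.03] w 0.296
t 12.28 tcp [ 589.3 -146.1   91.7] yaw -1.986 q [-0.24  0.56  0.05  1.07 -0.   -1.4 ] F [-1.7  0.4  3. ] M [ 0.12  0.25 -0.01] w 0.296
```

Emit:
{"method": "apply_moves", "body": {"increments": [[[0,0,0],[0,0,0.015]],[[0,0,0],[0,0,0.03]],[[0,0,0],[0,0,0.045]],[[0,0,0],[0,0,0.06]],[[0,0,0],[0,0,0.06]]]}}

```text
time: 12.95
tcp_pos: [589.8, -146.3, 91.8]
orientation: [0.0, -0.38, 0.925, -0.0]
wrist_force: [-1.6, -0.1, 2.7]
gripper_width: 0.294
```

```bash
python3 - <<'E'
from h import *
from cell import r,cams
for i in range(2):
    s=r.get_state(); show(s); p=cams.capture("wrist")
cv2.imwrite("pics/w7.png",p["frame"])
E
```

```text
t 12.95 tcp [ 589.8 -146.3   91.8] yaw -2.362 q [-0.24  0.56  0.05  1.07 -0.   -1.02] F [-1.6 -0.1  2.7] M [-0.07  0.   -0.01] w 0.294
t 13.00 tcp [ 589.8 -146.3   91.8] yaw -2.361 q [-0.24  0.56  0.05  1.07 -0.   -1.02] F [-0.6 -1.   2.8] M [-0.07  0.01  0.05] w 0.299
```

View pics/w7.png

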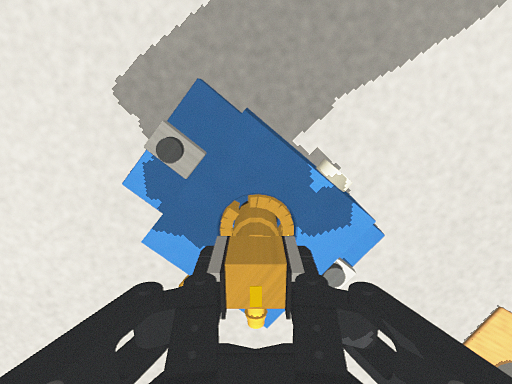

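Emit:
{"method": "apply_moves", "body": {"increments": [[[0,0,0],[0,0,0.01]],[[0,0,0],[0,0,0.02]],[[0,0,0],[0,0,0.03]],[[0,0,0],[0,0,0.04]],[[0,0,0],[0,0,0.04]]]}}

```text
time: 13.68
tcp_pos: [589.5, -146.1, 91.7]
orientation: [0.0, -0.261, 0.965, -0.0]
wrist_force: [-1.1, 0.1, 2.6]
gripper_width: 0.294
```

```bash
python3 - <<'E'
from h import *
from cell import r,cams
for i in range(3):
    s=r.get_state(); show(s); p=cams.capture("side")
E
```

```text
t 13.68 tcp [ 589.5 -146.1   91.7] yaw -2.613 q [-0.24  0.56  0.05  1.07  0.   -0.77] F [-1.1  0.1  2.6] M [-0.01  0.07  0.07] w 0.294
t 13.72 tcp [ 589.5 -146.1   91.6] yaw -2.613 q [-0.24  0.56  0.05  1.07  0.   -0.77] F [ 0.3 -0.   2.5] M [-0.04  0.07  0.02] w 0.294
t 13.78 tcp [ 589.5 -146.1   91.6] yaw -2.613 q [-0.24  0.56  0.05  1.07  0.   -0.77] F [0.2 0.5 2.9] M [-0.05 -0.    0.03] w 0.301
```

Emit:
{"method": "apply_moves", "body": {"increments": [[[0,0,0.0005],[0,0,0.008]],[[0,0,0.001],[0,0,0.016]],[[0,0,0.0015],[0,0,0.024]],[[0,0,0.002],[0,0,0.032]],[[0,0,0.002],[0,0,0.032]]]}}

```text
time: 14.45
tcp_pos: [589.4, -146.0, 91.1]
orientation: [0.0, -0.163, 0.987, 0.0]
wrist_force: [1.0, -0.1, 2.6]
gripper_width: 0.296
```

```bash
python3 - <<'E'
from h import *
from cell import r,cams
for i in range(3):
    s=r.get_state(); show(s); p=cams.capture("side")
E
```

```text
t 14.45 tcp [ 589.4 -146.    91.1] yaw -2.814 q [-0.24  0.56  0.05  1.07  0.   -0.57] F [ 1.  -0.1  2.6] M [0.04 0.1  0.  ] w 0.296
t 14.50 tcp [ 589.4 -146.    91.1] yaw -2.814 q [-0.24  0.56  0.05  1.07  0.   -0.57] F [-0.3 -0.9  3. ] M [ 0.07  0.02 -0.03] w 0.294
t 14.55 tcp [ 589.4 -146.    91.1] yaw -2.814 q [-0.24  0.56  0.05  1.07  0.   -0.57] F [0.5 0.5 2.1] M [0.01 0.09 0.02] w 0.298
```

Emit:
{"method": "apply_moves", "body": {"increments": [[[0,0,0.0008],[0,0,0.01]],[[0,0,0.0016],[0,0,0.02]],[[0,0,0.0024],[0,0,0.03]],[[0,0,0.003],[0,0,0.037]],[[0,0,0.003],[0,0,0.037]]]}}

```text
time: 15.22
tcp_pos: [589.3, -145.9, 90.2]
orientation: [-0.0, -0.047, 0.999, 0.0]
wrist_force: [-0.8, 1.0, 1.3]
gripper_width: 0.294
```

```bash
python3 - <<'E'
from h import *
from cell import r,cams
for i in range(3):
    s=r.get_state(); show(s); p=cams.capture("side")
w=cams.capture("wrist"); t=cams.capture("top")
f=lambda n,a: cv2.imwrite(n,cv2.resize(a,None,fx=6,fy=6,interpolation=cv2.INTER_CUBIC))
f("pics/s8.png",p["frame"][110:210,225:335]); f("pics/t8.png",t["frame"][150:230,265:365]); cv2.imwrite("pics/w8.png",w["frame"])
E
```

```text
t 15.22 tcp [ 589.3 -145.9   90.2] yaw -3.047 q [-0.24  0.56  0.05  1.06  0.   -0.34] F [-0.8  1.   1.3] M [ 0.14 -0.04 -0.02] w 0.294
t 15.28 tcp [ 589.3 -145.9   90.2] yaw -3.047 q [-0.24  0.56  0.05  1.06  0.   -0.34] F [-0.1  1.3  2.5] M [0.19 0.   0.01] w 0.294
t 15.32 tcp [ 589.3 -145.9   90.2] yaw -3.047 q [-0.24  0.56  0.05  1.06  0.   -0.34] F [-0.2  0.5  1.2] M [ 0.19 -0.03 -0.03] w 0.300
```

View pics/s8.png

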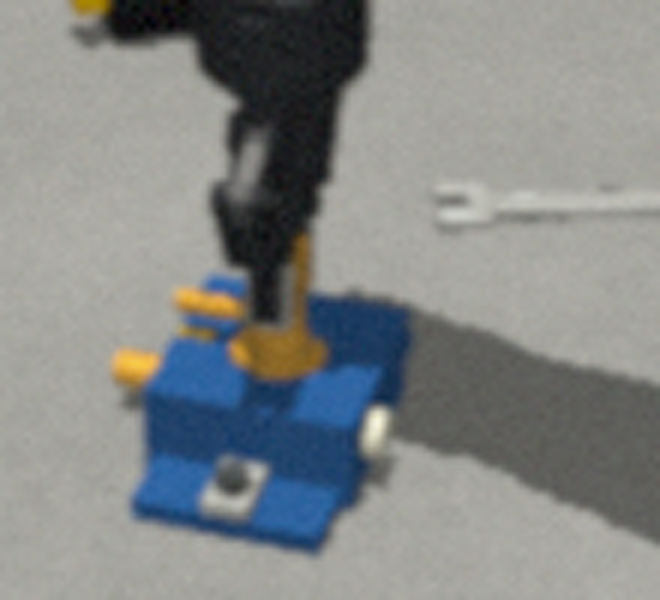

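View pics/w8.png

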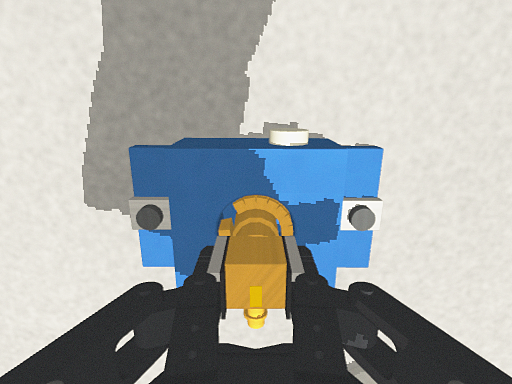

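```bash
python3 - <<'E'
from h import *
from cell import r,cams
s=r.get_state(); p=cams.capture("wrist"); g=p["frame"]
d=(g.max(2)<95).astype(np.uint8)
n,l,st,ce=cv2.connectedComponentsWithStats(d)
c=[(ce[i]) for i in range(1,n) if 200<st[i,4]<1200 and 195<ce[i][1]<235]; print(c)
for z in (27,33):
    a,b=[at(p,q,z,s) for q in sorted(c,key=lambda q:q[0])][:2]; v=b-a; print(np.linalg.norm(v),np.arctan2(v[1],v[0]),(a+b)/2)
E
```

```text
[array([149.19066148, 216.85603113])]Traceback (most recent call last):
  File "<stdin>", line 8, in <module>
ValueError: not enough values to unpack (expected 2, got 1)
```

```bash
python3 - <<'E'
from h import *
from cell import r,cams
s=r.get_state(); p=cams.capture("wrist"); g=p["frame"].astype(int)
for (x0,x1) in [(133,168),(346,380)]:
    sub=g[200:234,x0:x1]; print(x0, sub[16,::4].tolist())
    m=(sub.max(2)<130)&(sub.max(2)-sub.min(2)<30); v,u=np.nonzero(m); print(len(v),u.mean()+x0,v.mean()+200)
    c=(u.mean()+x0,v.mean()+200)
    try: w=at(p,c,30,s)-prev; print("dir",np.arctan2(w[1],w[0]), np.linalg.norm(w),(at(p,c,30,s)+prev)/2)
    except NameError: prev=at(p,c,30,s)
E
```

```text
133 [[159, 171, 172], [74, 78, 74], [79, 85, 83], [78, 81, 78], [81, 84, 82], [82, 91, 84], [81, 82, 79], [56, 57, 54], [161, 173, 173]]
541 149.1293900184843 216.7652495378928
346 [[247, 255, 255], [53, 54, 55], [134, 141, 141], [131, 135, 135], [134, 136, 137], [136, 142, 137], [132, 135, 133], [140, 147, 147], [240, 244, 244]]
144 357.03472222222223 212.45833333333334
dir 1.6870893875892543 134.88512147512054 [ 585.65336541 -147.90933941   30.        ]
```

```bash
python3 - <<'E'
from h import *
from cell import r,cams
s=r.get_state(); p=cams.capture("wrist"); g=p["frame"].astype(int)
P=[]
for (x0,x1) in [(135,165),(348,377)]:
    sub=g[202:231,x0:x1]
    m=(sub.max(2)<155)&(sub.max(2)-sub.min(2)<30); v,u=np.nonzero(m); c=(u.mean()+x0,v.mean()+202); print(len(v),c); P.append(at(p,c,32,s))
w=P[1]-P[0]; print("block yaw",np.arctan2(w[1],w[0])-np.pi/2, np.linalg.norm(w))
E
```

```text
572 (np.float64(149.4597902097902), np.float64(217.0174825174825))
531 (np.float64(361.060263653484), np.float64(217.22033898305085))
block yaw 0.09299750779431126 136.11827931071133
```

Emit:
{"method": "apply_moves", "body": {"increments": [[[0,0,0],[0,0,0]],[[0,0,0],[0,0,0]],[[0,0,0],[0,0,0]],[[0,0,0],[0,0,0]],[[0,0,0],[0,0,0]]], "hand": 1}}

```text
time: 16.25
tcp_pos: [589.3, -146.1, 90.3]
orientation: [-0.0, -0.047, 0.999, -0.0]
wrist_force: [-0.6, 0.6, 0.4]
gripper_width: 1.001
```

```bash
python3 - <<'E'
from h import *
from cell import r,cams
s=r.get_state(); show(s); p=cams.capture("wrist"); cv2.imwrite("pics/w9.png",p["frame"])
E
```

```text
t 16.25 tcp [ 589.3 -146.1   90.3] yaw -3.048 q [-0.24  0.56  0.05  1.06 -0.   -0.34] F [-0.6  0.6  0.4] M [-0.05 -0.01  0.08] w 1.001
```

View pics/w9.png

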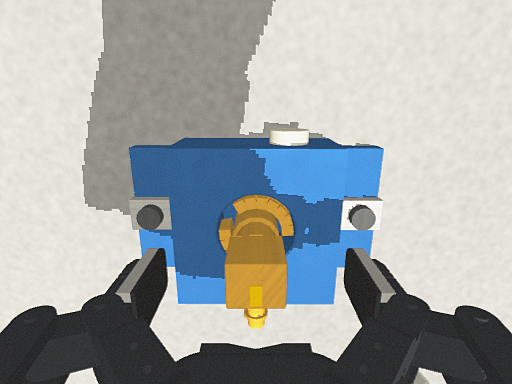

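```bash
python3 - <<'E'
import cv2,numpy as np
a=cv2.imread("pics/w8.png")[190:335,205:305];b=cv2.imread("pics/w9.png")[190:335,205:305]
cv2.imwrite("pics/c9.png",cv2.resize(np.hstack([a,b]),None,fx=4,fy=4,interpolation=cv2.INTER_CUBIC))
E
```

```text
(no output)
```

View pics/c9.png

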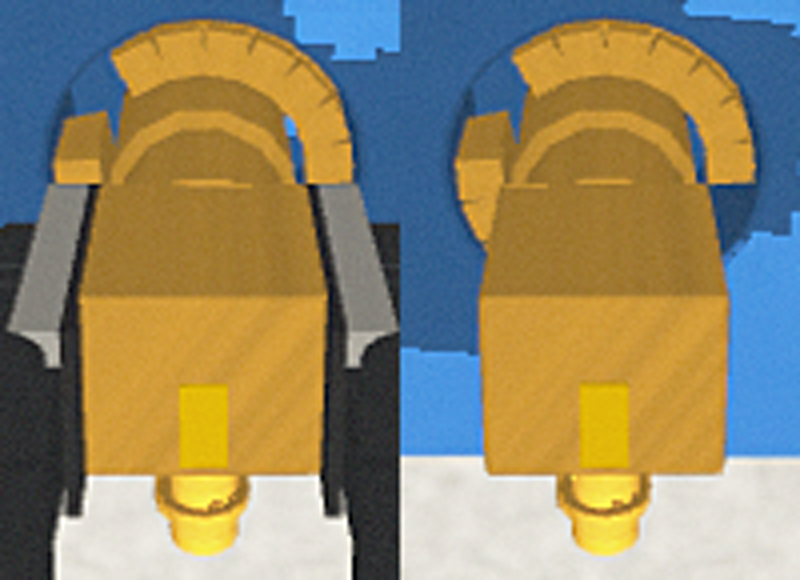

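Emit:
{"method": "apply_moves", "body": {"increments": [[[0,0,-0.05],[0,0,0]],[[0,0,-0.15],[0,0,0]],[[0,0,-0.3],[0,0,0]],[[0,0,-0.45],[0,0,0]],[[0,0,-0.55],[0,0,0]]]}}

```text
time: 16.92
tcp_pos: [590.0, -146.3, 231.2]
orientation: [0.002, -0.047, 0.999, -0.001]
wrist_force: [0.5, 0.7, -0.4]
gripper_width: 1.002
```

Emit:
{"method": "apply_moves", "body": {"increments": [[[-0.1,0,0],[0,0,0]],[[-0.2,0,0],[0,0,0]],[[-0.2,0,0],[0,0,0]],[[-0.2,0,0],[0,0,0]],[[-0.2,0,0],[0,0,0]]]}}

```text
time: 17.55
tcp_pos: [638.3, -141.5, 228.2]
orientation: [-0.0, -0.047, 0.999, -0.0]
wrist_force: [-0.2, -0.3, -0.8]
gripper_width: 0.997
```

```bash
python3 - <<'E'
from h import *
from cell import r,cams
s=r.get_state(); show(s); p=cams.capture("wrist"); cv2.imwrite("pics/w10.png",p["frame"])
for z in (103.5,106.5):
    for x in(-11,11):print(z,[np.round(proj(p,np.array([589.3,-146,z])+Ro.from_euler('z',.0945).apply([x,y,0]),s),1) for y in (-13,13)])
q=cams.capture("side"); cv2.imwrite("pics/s10.png",q["frame"])
E
```

```text
t 17.55 tcp [ 638.3 -141.5  228.2] yaw -3.048 q [-0.22  0.57  0.44  1.44 -0.   -0.31] F [-0.2 -0.3 -0.8] M [ 0.01 -0.04  0.01] w 0.997
103.5 [array([239.2, 118.8]), array([271.9, 118.8])]
103.5 [array([239.7, 146.5]), array([271.5, 146.5])]
106.5 [array([239. , 119.1]), array([272.1, 119. ])]
106.5 [array([239.5, 147.1]), array([271.7, 147. ])]
```

View pics/w10.png

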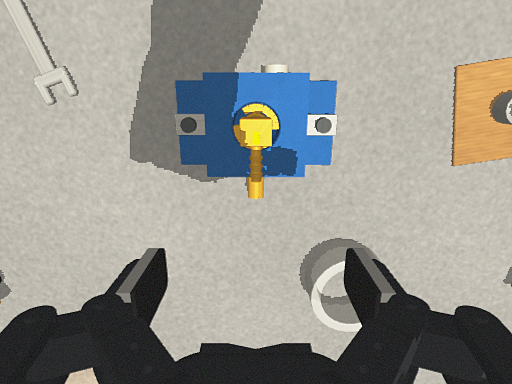

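View pics/s10.png

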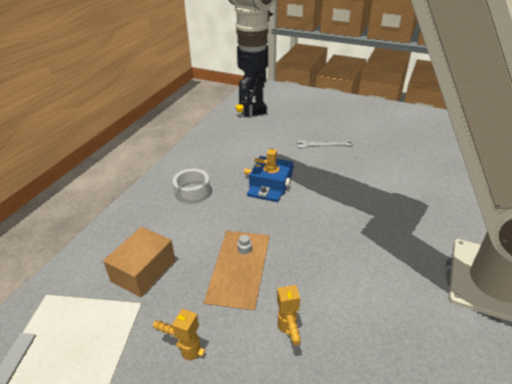

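```bash
python3 - <<'E'
from h import *
from cell import r,cams
p=cams.capture("wrist"); cv2.imwrite("pics/w11.png",cv2.resize(p["frame"][60:210,165:345],None,fx=4,fy=4,interpolation=cv2.INTER_CUBIC))
E
```

```text
(no output)
```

View pics/w11.png

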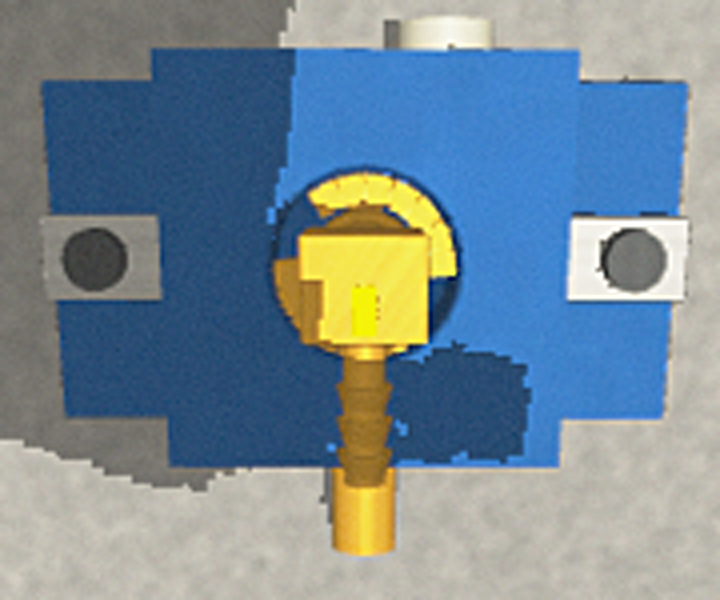

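The barb lies square across the block and along the mark, and the elbow is upright and free of the gripper. I'm handing the job in.

```bash
python3 - <<'E'
from cell import r
print(r.get_state()["time"]); print(r.close_job())
E
```

```text
17.7
the job is handed in; nothing more can be done
None
```

The elbow is screwed into the port with its barb along the yellow mark. I let go and handed the job in at 17.7 s of the 61 s allowed.

- **What I did:** I took the smallest of the three elbows, the one on the cardboard pad, by its flats. I lowered it upright through the notches, with the barb about 1.06 rad anticlockwise of the mark, until the foot rested gently on the seal. Then I turned it clockwise by that angle onto the mark, following the thread down. The largest force I read was about 3 N.
- **Last checks:** When I stopped turning, the barb stood at 0.095 rad in the world frame. The block measured 0.093 rad from its bolts and 0.094 to 0.098 rad from the mark. The wrist pictures before and after letting go were the same, so the thread held and the seal did not push the elbow back up. Its height agrees with the seal being compressed by nearly 3 mm. The plug, tape, carton and spanner look unmoved in the side picture.
- **What disagreed or stayed uncertain:**
  - The fixed cameras and the wrist camera differed by about 3 mm on positions. I used the wrist camera throughout.
  - I felt no clear rise in turning torque. That the thread engaged rests on the downward force falling off and the elbow staying put after release.

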